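Raise the pour-over stand's ring arm to its upper mark and clamp it with the cam lever

TASK

Raise the pour-over coffee stand so that the mug will fit under its dripper: take the upright knob of its cam lever and, with the lever still open, lift the ring arm until the top edge of its collar is level with the upper of the two grooves in the post. Hold it there, since the unclamped arm drops when let go, while you swing the lever round until it is fully closed against its stop; do not clamp it anywhere else on the way and do not let it fall. Finish while still gripping the knob, with the collar at that groove, the lever shut, the dripper sitting level in its ring and the other things left where they stand.

Things in the scene. Friction and masses are not known exactly. Their poses are not given: they have to be found in the camera images.
- stand: Pour-over coffee stand, fixed, its place and yaw vary. Wooden foot 140 x 260 x 18 mm; a bright metal post 18 mm thick rises from it to 262 mm above the worktop. Origin: on the post's axis at worktop height; z up. In this frame the foot spans x -70 to 70 mm, y -60 to 200 mm; the dripper is over the +y end, the open lever points to about -x, the closed lever to -y.
- ring_arm (a joint): Height of the sliding ring arm in m: 0 at the lower stop (start), grows upwards, 0.040 at the lower groove, 0.085 at the upper groove, 0.120 at the upper stop. Its collar (34 mm round, 40 mm tall) slides on the post without turning, a bar and ring carry the dripper. With dripper and lever it weighs 0.53 to 0.74 kg and slides down by itself unless held or clamped.
- cam_lever (a joint): Angle of the cam lever in rad about an upright pin on the collar: 0 fully closed against its stop, 1.15 to 1.57 at the start (open), grows as it opens. From above it closes anticlockwise. Free down to about 0.6; then its eccentric presses on the post, with a few N at the knob (under 15), passes its tightest point at 0.12 and stays closed by itself.
- lever_pin (a point): The axis of the lever's upright pin, at mid-height of the lever bar; 23 mm from the post's axis on the stand's -x side. Rises with the arm. The lever bar is 13 mm wide, 8 mm thick, and runs level from here to the knob 90 mm away.
- lever_knob: Black upright cylinder knob on the free end of the lever, 16 to 17 mm thick, 52 mm tall; origin: centre of its underside on the lever bar's top face; z up. The only thing to grip, from above. At the start its origin is 94 mm above the worktop. Below the fingertips lies only the lever bar; the post is 93 to 113 mm away sideways.
- knob_mid (a point): Mid-height of the knob on its axis, 26 mm above its underside: where to put the TCP. It is 30 mm higher than lever_pin and 90 mm from it horizontally.
- collar_top (a point): Centre of the collar's top edge on the post's axis; it rises with the arm. 110 mm above the worktop at the start.
- lower_mark (a point): Centre of the lower groove, a dark line 3 mm wide round the post, 150 mm above the worktop. Not the one wanted.
- upper_mark (a point): Centre of the upper groove, a dark line 3 mm wide round the post, 195 mm above the worktop: the collar's top edge belongs here.
- ring_seat (a point): Centre of the arm's steel ring (80 mm outer diameter) at its top, where the dripper's flange rests; 130 mm from the post's axis on the stand's +y side.
- dripper: White ceramic dripper cone, loose, sitting in the ring: flange 100 mm round, cone 112 mm round and 74 mm tall, a handle, a stub 54 mm round and 22 mm long through the ring. Origin: centre of the flange's underside; z up.
- mug: Mug, 86 x 118 x 96 mm, a bystander for now; origin: centre of its underside.
- tea_glass: Clear drinking glass, 77 mm round, 89 mm tall, a bystander; origin: centre of its underside.
- curl_bowl: Small glass bowl of chocolate curls, 109 mm round, 71 mm tall, a bystander; origin: centre of its underside.

How it is judged (in metres and radians):
On the way, in this order (a step that is already met when the one before it is completed fails the run):
1. the ring arm is held by the lever's knob with its collar at the upper groove, the lever still open (z of collar_top in the frame of upper_mark between -0.006 and 0.006 m and value of joint cam_lever above 0.6 rad and contact force between the fingers and lever_knob above 3 N and distance between the grasp point and knob_mid below 0.035 m), for 0.2 s.
2. the cam lever is fully closed with the collar at the upper groove, the knob still gripped (z of collar_top in the frame of upper_mark between -0.006 and 0.006 m and value of joint cam_lever below 0.1 rad and contact force between the fingers and lever_knob above 3 N and distance between the grasp point and knob_mid below 0.035 m), for 0.2 s.
At the end, for the whole second after the job is handed in: The robot still grips the knob (more than 3 N, TCP within 35 mm of the knob's middle), the collar's top edge is within 6 mm of the upper groove, the lever is within 0.10 rad of fully closed, and the dripper rests level in its ring (within 8 mm of its centre, tilted less than 0.1 rad) (all of step 2 and horizontal distance between dripper and ring_seat below 0.008 m and z of dripper in the frame of ring_seat below 0.005 m and angle between dripper's own z axis and vertical below 0.1 rad and linear speed of dripper below 0.02 m/s); the arm keeps its last pose, push and grip.
It fails at once if the lever is clamped (below 0.4 rad) with the collar more than 12 mm from the upper groove (value of joint cam_lever below 0.4 rad and (z of collar_top in the frame of upper_mark below -0.012 m or z of collar_top in the frame of upper_mark above 0.012 m)).
It fails at once if the ring arm falls (faster than 0.35 m/s) (velocity of joint ring_arm below -0.35 m/s).
It fails at once if the dripper tips or jumps out of its ring (angle between dripper's own z axis and vertical above 0.3 rad or horizontal distance between dripper and ring_seat above 0.02 m).
It fails at once if the mug, glass or bowl is pushed more than 20 mm (distance of any of mug, tea_glass, curl_bowl from where it was at the start of the episode above 0.02 m).
It also fails if it takes over 38 s, if anything falls off the work surface, if the arm or the gripper's body presses on something with over 40 N, if the wrist force passes 120 N, or if a joint passes its speed limit or range.

ROBOT

A 6-joint arm with a two-finger parallel gripper is mounted at the origin on a cart in front of the work surface, level with it; the furniture and walls round the work are solid. World frame = base frame: x ahead of the robot, y to its left, z up, the work surface at z = 0. Lengths are in mm, angles in rad, forces in N, time in s.
With the tool pointing down it reaches from about 350 to 875 mm from the base axis. Payload 4.2 kg.
Tool frame: the origin (TCP) lies between the finger pads, 19 mm behind the fingertips; this is the grasp point; z points along the fingers, y is the line along which they close (so a half turn about z gives the same grasp; the last joint's range is limited). The gripper opens to 85 mm and grips with 20 to 120 N. Pads are 22 mm wide; open, the fingers measure 114 mm over their backs; the gripper's body (76 mm by 85 mm) begins 54 mm behind the grasp point. The pads swing forward as they close: fully open they stand 13 mm farther back than shut.
Start: joints at [-1.072, 0.385, 0.008, 0, -1.194, -0.259], TCP at [148.46, -607.091, 250.012] pointing down, gripper open.
Joint ranges: [-3.14, 3.14], [-1.21, 2.06], [-1.07, 1.41], [-3.16, 2.05], [-2.99, -0.16], [-3.1, 3.1]. Speed limits (rad/s): [2.79, 2.79, 3.14, 3.14, 3.14, 3.14].

INTERFACE

Orientations are given as a unit quaternion [x, y, z, w].
In Python, from bench import arm gives the robot as it stands.
- The arm moves only by the shell command python3 -m pendant 'ROWS'. ROWS is JSON, a list of rows, each a list of 7 numbers: the shift along the tool's x, y, z in m, then the turn, a rotation vector about the tool's x, y, z in degrees, then the finger opening in m, from 0 to 0.0854. In form: [[x, y, z, wx, wy, wz, fingers], ...]. A call has 1 to 12 rows; each row shifts and turns the commanded pose from where the row before left it, along the tool's axes as they then stand; what a row does not reach is not made up. A row lasts 1/10 s, in which the tool goes at most 50 mm and 8.59 degrees, less where a joint would pass 70% of its speed; a pose out of reach is approached as far as the arm can. A call is refused whole if a number of a shift passes 0.05 or a number of a turn 8.59, either way. A call with a gripper value outside its range is refused whole. The fingers move at their own pace and stop on an object; the grip force is fixed at half the most. Time passes only in rows, so rows that do not move let the fingers close. It gives the time, the measured TCP pose, the force, the opening and the grip force at its end, in the units of the state.
- arm.read_state(): the state, without advancing time (a new reading comes with each control period).
- arm.get_image(name): name is "side" or "top"; returns a dict with "image" (400x640x3 uint8, red, green, blue), "fx", "fy", "cx", "cy" (pixels), "k1" (the pictures are not rectified: a ray, as slopes to the right and down, at radius r is drawn at 1 + k1 r^2 times it, then the intrinsics apply), "xyz" and "rotation" of the camera in the world. Camera axes: x right, y down, z forward; pixel columns grow to the right and rows downward; lengths in mm; the calibration is good to about 2 mm. A picture is of the moment at which its call begins. There is no depth.
- arm.job_done(): hands the job in; it is judged then, once.
The state is a dict: "clock": time; "joints": joint angles; "joint_vel": joint speeds; "joint_efforts": joint torques, N m; "position": TCP position; "ee_rot": TCP orientation; "contact_force": force on the tool from outside, world axes, zero at the start; "wrist_torque": the same for the moment, N m; "gripper_width": finger opening in mm; "grasp_force": force on a finger pad.
Only numpy, scipy, OpenCV 4.12 (cv2) and the standard library are available. Lean on these libraries where they do the work, as an engineer would, in place of code of your own. Each camera call takes 0.05 s, during which the arm holds its last target. There are 200 camera calls.

## Working session

There is one attempt and no reset: what is moved stays moved. The work goes in short steps, Python scripts to look and compute and a shell command to move; the robot and the scene stay as the last step left them, time stands still between calls to the robot, and variables do not carry over. Pictures are saved under pics/ and viewed, at most 10 in all, crops included, and the job is handed in when it is done.

```bash
ls; mkdir -p pics; python3 - <<'E'
from bench import arm
import cv2
for n in ("side","top"):
    d=arm.get_image(n); cv2.imwrite(f"pics/{n}0.png",d["image"][:,:,::-1])
    print(n,{k:(v if k!="image" else 0) for k,v in d.items()})
s=arm.read_state(); print(s)
E
```

```text
pics
side {'image': 0, 'fx': 467.3289460302389, 'fy': 467.3289460302389, 'cx': 324.15089313812615, 'cy': 206.0603135260507, 'k1': -0.050488850825611546, 'xyz': array([417.07800609, 865.14433775, 818.36505795]), 'rotation': array([-0.05148591,  0.90869678, -0.41377923,  0.02015203])}
top {'image': 0, 'fx': 468.48369178416095, 'fy': 468.48369178416095, 'cx': 325.07096874999144, 'cy': 191.73398595645043, 'k1': -0.08603493977414531, 'xyz': array([ 234.16650026,   78.77120849, 1516.16297473]), 'rotation': array([-0.66798743,  0.73733729, -0.07501063,  0.06708148])}
{'clock': 0.1, 'joints': array([-1.07236552e+00,  3.85494712e-01,  6.76183996e-03, -4.13523777e-04,
       -1.19399453e+00, -2.58603492e-01]), 'joint_vel': array([ 0.00053819,  0.00027661,  0.00384951,  0.00095266,  0.00043335,
       -0.0004018 ]), 'joint_efforts': array([-2.44086395e-04, -3.93319774e+01,  1.88929528e+01,  4.19795126e+00,
       -2.59818175e-03,  1.97269145e-06]), 'position': array([ 148.36162639, -606.64164992,  249.02477728]), 'ee_rot': array([-1.19550711e-01,  9.92827608e-01,  9.68210365e-04, -1.78228284e-04]), 'contact_force': array([-1.18853684, -0.28012189, -0.5882696 ]), 'wrist_torque': array([ 0.01103356,  0.01344173, -0.03338774]), 'grasp_force': 0.0, 'gripper_width': 85.21643462293657}
```

View pics/side0.png

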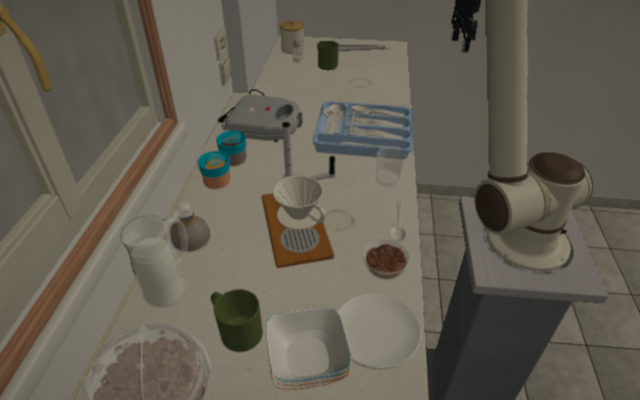

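View pics/top0.png

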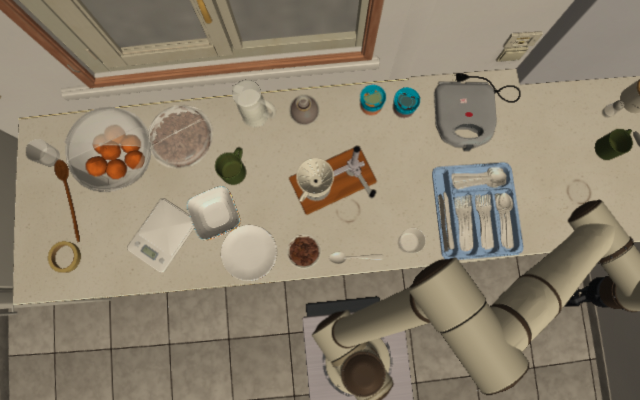

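Side view: the black knob is at about (332,165), the post at about (288,150), and the dripper at (298,197). Top view: the knob is at about (372,193) and the post top at about (356,150). I'll zoom in on both.

```bash
cat > h.py <<'E'
import numpy as np, cv2
from scipy.spatial.transform import Rotation as R
from bench import arm
def ray(d,u,v):
    K=np.array([[d["fx"],0,d["cx"]],[0,d["fy"],d["cy"]],[0,0,1]])
    p=cv2.undistortPoints(np.array([[[u,v]]],float),K,np.array([d["k1"],0,0,0.]))[0,0]
    r=R.from_quat(d["rotation"]).apply([*p,1]); return np.array(d["xyz"]),r/np.linalg.norm(r)
def onz(d,u,v,z):
    o,r=ray(d,u,v); return o+r*(z-o[2])/r[2]
def proj(d,P):
    c=R.from_quat(d["rotation"]).inv().apply(np.array(P,float)-d["xyz"])
    s=c[:2]/c[2]; s=s*(1+d["k1"]*(s@s)); return s*d["fx"]+[d["cx"],d["cy"]]
def tri(d1,p1,d2,p2):
    (a,r),(b,s)=ray(d1,*p1),ray(d2,*p2)
    t=np.linalg.lstsq(np.c_[r,-s],b-a,rcond=None)[0]
    x,y=a+r*t[0],b+s*t[1]; return (x+y)/2,np.linalg.norm(x-y)
E
python3 - <<'E'
import cv2,numpy as np
s=cv2.imread("pics/side0.png")[115:215,265:345]; t=cv2.imread("pics/top0.png")[140:215,320:400]
f=lambda a:cv2.resize(a,None,fx=5,fy=5,interpolation=cv2.INTER_CUBIC)
o=np.zeros((500,800,3),np.uint8); a,b=f(s),f(t); o[:a.shape[0],:400]=a; o[:b.shape[0],400:]=b
cv2.imwrite("pics/zoom0.png",o)
for n,(x0,x1,y0,y1) in {"side":(315,345,145,190),"top":(362,385,182,205)}.items():
    im=cv2.imread(f"pics/{n}0.png"); m=(im[y0:y1,x0:x1].max(2)<60).astype(np.uint8)
    k,l,st,c=cv2.connectedComponentsWithStats(m)
    for i in range(1,k):
        if st[i,4]>5: print(n,c[i]+[x0,y0],st[i]+[x0,y0,0,0,0])
E
```

```text
side [331.48101266 165.15189873] [329 156   6  19  79]
top [372.07142857 193.03571429] [370 190   5   7  28]
```

View pics/zoom0.png

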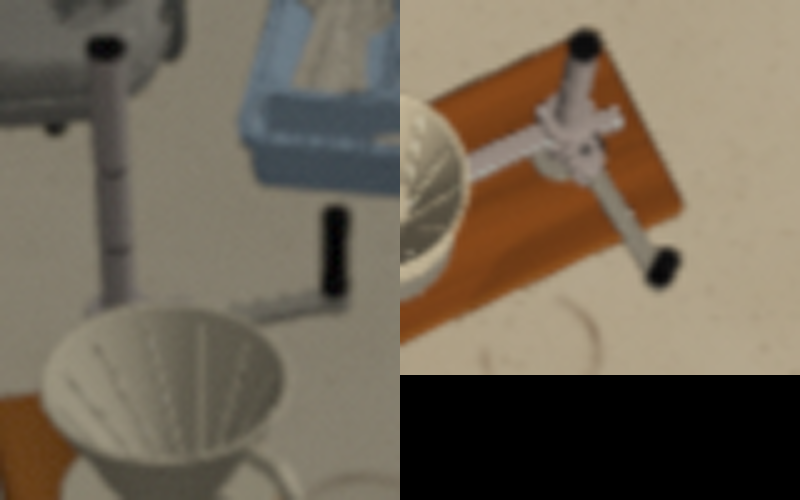

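The zoom shows, in the side view, the post cap at (286,124.4), the upper groove at (287.6,149.4), the lower groove at (288.8,165.2) and the knob from 156 to 175 in rows. In the top view the cap is at (357,149), the knob at (372,193) and the pin at about (357.5,170).

```bash
python3 - <<'E'
from h import *
S=arm.get_image("side");T=arm.get_image("top")
k,e=tri(S,(331.5,165.2),T,(372.1,193.0)); print("knobmid",k,e)
p,e=tri(S,(286,124.2),T,(357,149)); print("posttop",p,e)
pin=onz(T,357.5,170,95); print("pin~",pin)
for n,v in(("upper",(287.6,149.4)),("lower",(288.8,165.2))):
    o,r=ray(S,*v); n_=np.array([r[0],r[1]]); t=((p[:2]-o[:2])@n_)/(n_@n_); print(n,o+r*t)
# foot orange corners
im=T["image"].astype(int); m=((im[:,:,0]-im[:,:,2]>70)&(im[:,:,0]>110)).astype(np.uint8); m[:140]=0;m[220:]=0;m[:,:280]=0;m[:,385:]=0
c=max(cv2.findContours(m,0,2)[0],key=cv2.contourArea)
W=np.array([onz(T,*q[0],18)[:2] for q in c],np.float32); r=cv2.minAreaRect(W); print("foot",r); print(cv2.boxPoints(r))
st=arm.read_state(); print(st["position"],R.from_quat(st["ee_rot"]).as_matrix())
print(np.linalg.norm(k[:2]-p[:2]))
E
```

```text
knobmid [500.36591743 -93.41367402 118.18843724] 0.13047820792749257
posttop [602.90732584 -49.15675723 257.2483456 ] 0.36203811412840703
pin~ [582.09945748 -59.47540355  95.        ]
upper [602.50509907 -49.23832455 187.89788641]
lower [601.66330205 -49.40784023 141.32373549]
foot ((540.1023559570312, 30.019607543945312), (75.09585571289062, 205.6534423828125), 19.68050765991211)
[[470.11832  114.19452 ]
 [539.37726  -79.44571 ]
 [610.0864   -54.155304]
 [540.82745  139.48492 ]]
[ 148.37820989 -606.80014592  249.30721035] [[-9.71412846e-01 -2.37396082e-01 -4.28299061e-04]
 [-2.37396448e-01  9.71411935e-01  1.33382264e-03]
 [ 9.94105505e-05  1.39736912e-03 -9.99999019e-01]]
111.68444440664824
```

```bash
python3 -m pendant '[[-0.035,0.032,0,0,0,0,0.06],[-0.035,0.032,0,0,0,0,0.06],[-0.035,0.032,0,0,0,0,0.06],[-0.035,0.032,0,0,0,0,0.06],[-0.035,0.032,0,0,0,0,0.06],[-0.035,0.032,0,0,0,0,0.06],[-0.035,0.032,0,0,0,0,0.06],[-0.035,0.032,0,0,0,0,0.06],[-0.035,0.032,0,0,0,0,0.06],[-0.035,0.032,0,0,0,0,0.06]]'
python3 - <<'E'
from h import *
S=arm.get_image("side")
k=np.array([500.4,-93.4]);post=np.array([602.5,-49])
st=arm.read_state(); M=R.from_quat(st["ee_rot"]).as_matrix()
print(st["position"],M[:,1],"to knob tool axes",M.T@(np.r_[k,119.5]-st["position"]))
# foot edges: hue mask from saved pictures
for n in("top","side"):
    hsv=cv2.cvtColor(cv2.imread(f"pics/{n}0.png"),cv2.COLOR_BGR2HSV)
    m=((hsv[:,:,0]<16)&(hsv[:,:,1]>130)&(hsv[:,:,2]>60)).astype(np.uint8)
    w=np.zeros_like(m); (x,y,X,Y)=(280,140,385,220) if n=="top" else (255,180,340,275); w[y:Y,x:X]=m[y:Y,x:X]
    d=S if n=="side" else arm.get_image("top")
    q=np.argwhere(w)[:,::-1]; h=cv2.convexHull(q.astype(np.int32))[:,0]
    W=np.array([onz(d,*a,16)[:2] for a in h],np.float32); print(n,len(q),cv2.minAreaRect(W))
E
```

```text
clock: 1.2
position: [413.1, -211.3, 250.2]
ee_rot: [-0.12, 0.993, -0.0, 0.0]
contact_force: [0.5, -0.5, 0.2]
gripper_width: 60.2
grasp_force: 0.0
[ 416.63965321 -207.60417823  250.31875817] [-2.42893756e-01  9.70052852e-01 -2.96587406e-04] to knob tool axes [-108.55864658   90.47802278  131.1513826 ]
top 1599 ((577.6844482421875, 18.645492553710938), (137.53701782226562, 256.2305908203125), 19.646453857421875)
side 1592 ((578.5106811523438, 24.99371337890625), (135.41200256347656, 262.30584716796875), 19.5684814453125)
```

```bash
python3 -m pendant '[[-0.035,0.03,0,0,0,0,0.06],[-0.035,0.03,0,0,0,0,0.06],[-0.035,0.03,0.02,0,0,0,0.06],[0,0,0.04,0,0,0,0.06],[0,0,0,0,0,0,0.06],[0,0,0,0,0,0,0.06],[0,0,0,0,0,0,0.06]]'
python3 - <<'E'
from h import *
st=arm.read_state(); M=R.from_quat(st["ee_rot"]).as_matrix()
print(st["position"],M,"to knob tool axes",M.T@(np.array([500.4,-93.4,119.5])-st["position"]),st["joints"])
E
```

```text
clock: 2.0
position: [493.6, -101.9, 192.0]
ee_rot: [-0.119, 0.993, -0.0, 0.001]
contact_force: [0.8, 0.2, -0.2]
gripper_width: 60.0
grasp_force: 0.0
[ 493.63155941 -101.88703673  191.99857489] [[-9.71597545e-01 -2.36619854e-01  3.04225096e-03]
 [-2.36622249e-01  9.71601622e-01 -4.47679969e-04]
 [-2.84992600e-03 -1.15482902e-03 -9.99995272e-01]] to knob tool axes [-8.37780641  6.72819468 72.51502394] [ 1.19533602e-01  2.31915400e-01 -3.71945432e-01  9.82726267e-04
 -9.63968558e-01 -1.45200191e+00]
```

```bash
python3 -m pendant '[[-0.0085,0.007,0.01,0,0,0,0.06],[0,0,0.03,0,0,0,0.06],[0,0,0.025,0,0,0,0.06],[0,0,0.008,0,0,0,0.06],[0,0,0,0,0,0,0.06],[0,0,0,0,0,0,0.06],[0,0,0,0,0,0,0.06]]'
python3 - <<'E'
from h import *
S=arm.get_image("side");T=arm.get_image("top")
st=arm.read_state(); M=R.from_quat(st["ee_rot"]).as_matrix()
print(st["position"],"to knob tool axes",M.T@(np.array([500.4,-93.4,119.5])-st["position"]))
f=lambda a:cv2.resize(a,None,fx=4,fy=4,interpolation=cv2.INTER_CUBIC)
cv2.imwrite("pics/a.png",np.hstack([f(S["image"][90:215,255:355]),f(T["image"][120:245,320:420])])[:,:,::-1])
E
```

```text
clock: 2.7
position: [500.6, -92.1, 118.5]
ee_rot: [-0.12, 0.993, -0.0, 0.002]
contact_force: [-0.1, -0.1, -0.1]
gripper_width: 59.9
grasp_force: 0.0
[500.29172739 -92.07739281 118.26724051] to knob tool axes [ 0.2059011  -1.31095192 -1.23276863]
```

View pics/a.png

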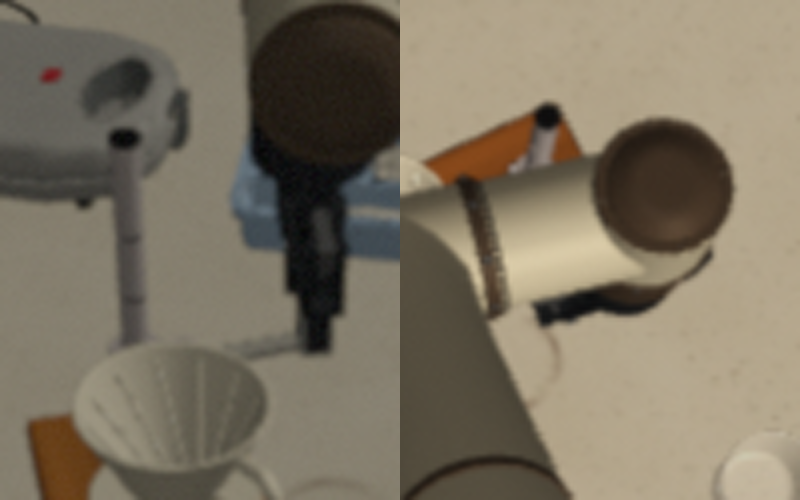

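The side view shows the fingers straddling the knob around (333,165), clear of the bar. The forearm passes high above the post. Closing the grip.

```bash
python3 -m pendant '[[0,-0.001,-0.001,0,0,0,0.03],[0,0,0,0,0,0,0.01],[0,0,0,0,0,0,0.005],[0,0,0,0,0,0,0.005],[0,0,0,0,0,0,0.005],[0,0,0,0,0,0,0.005],[0,0,0,0,0,0,0.005]]'
python3 - <<'E'
from h import *
st=arm.read_state(); print(st["position"],st["contact_force"],st["wrist_torque"],st["joint_vel"])
E
```

```text
clock: 3.5
position: [499.8, -93.2, 118.3]
ee_rot: [-0.12, 0.993, -0.0, 0.0]
contact_force: [-1.9, -1.2, 3.6]
gripper_width: 14.4
grasp_force: 58.4
[499.82450734 -93.16621002 118.34945603] [-1.92860195 -1.2144124   3.63604871] [-0.08913246  0.2971657   0.02333226] [-0.00100904  0.00071022 -0.00126496  0.00084615  0.00033978  0.00017299]
```

```bash
python3 -m pendant '[[0,0,-0.003,0,0,0,0.005],[0,0,-0.005,0,0,0,0.005],[0,0,-0.007,0,0,0,0.005],[0,0,-0.008,0,0,0,0.005],[0,0,-0.009,0,0,0,0.005],[0,0,-0.009,0,0,0,0.005],[0,0,-0.009,0,0,0,0.005],[0,0,-0.009,0,0,0,0.005],[0,0,-0.009,0,0,0,0.005],[0,0,-0.007,0,0,0,0.005],[0,0,-0.005,0,0,0,0.005],[0,0,-0.003,0,0,0,0.005]]'
python3 -m pendant '[[0,0,0,0,0,0,0.005],[0,0,0,0,0,0,0.005],[0,0,0,0,0,0,0.005]]'
python3 - <<'E'
from h import *
S=arm.get_image("side")
st=arm.read_state(); M=R.from_quat(st["ee_rot"]).as_matrix();print(st["position"],M[:,2],st["contact_force"])
cv2.imwrite("pics/b.png",cv2.resize(S["image"][90:190,240:350],None,fx=6,fy=6,interpolation=cv2.INTER_CUBIC)[:,:,::-1])
for z in(195,150): print(z,proj(S,[599,-38.5,z]))
E
```

```text
clock: 4.7
position: [499.8, -93.1, 201.6]
ee_rot: [-0.12, 0.993, 0.0, 0.0]
contact_force: [2.9, 1.4, -7.1]
gripper_width: 14.2
grasp_force: 58.6
clock: 5.0
position: [499.8, -93.1, 200.9]
ee_rot: [-0.12, 0.993, -0.0, -0.0]
contact_force: [2.3, 1.0, -5.7]
gripper_width: 14.4
grasp_force: 58.6
[499.80303467 -93.12264218 200.91872618] [-1.71427255e-04 -1.10198903e-04 -9.99999979e-01] [ 3.31585747  1.23120155 -4.92110673]
195 [288.16103004 149.54381163]
150 [288.97752188 165.01190717]
```

View pics/b.png

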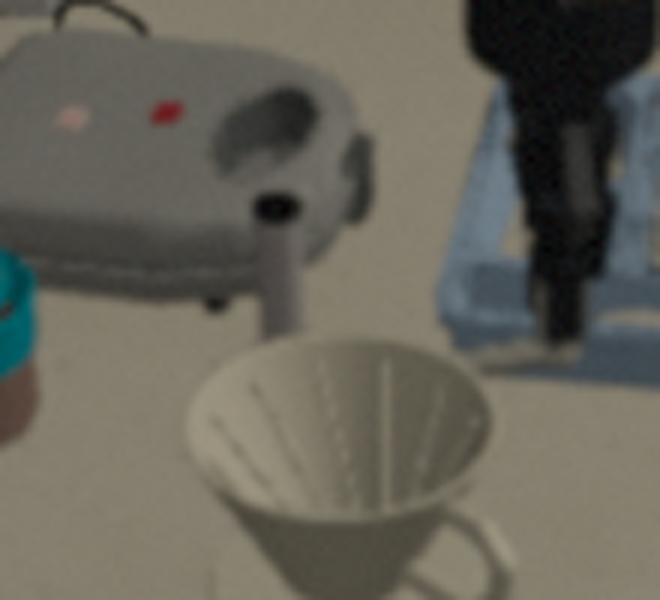

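The collar is hidden behind the dripper rim. The rim's left and right extremes are at about (271.2,160.8) and (322.3,160.5), its back edge is at row 146.2, and the cone is level. I'll measure the rise from the rim's shift between pictures.

```bash
cat > rise.py <<'E'
from h import *
def rise(S):
    """align dripper patch: ECC affine start->now, then heights of rim points by vertical-plane rays"""
    a=cv2.imread("pics/side0.png",0); b=cv2.cvtColor(S["image"],cv2.COLOR_RGB2GRAY)
    m=np.zeros_like(a); cv2.ellipse(m,(298,192),(25,20),0,0,360,255,-1)
    best=None
    for dy in(-33,-30,-27):
        W=np.array([[1.05,0,-16],[0,1.05,dy-9.5]],np.float32)
        try: c,W=cv2.findTransformECC(a,b,W,cv2.MOTION_AFFINE,(3,200,1e-6),m,3)
        except cv2.error: continue
        if best is None or c>best[0]: best=(c,W)
    c,W=best; out=[]
    P=np.array([558,74.5])
    for p in((298,190),(280,190),(316,190),(298,180)):
        z=[]
        for q in(p,W@np.array([*p,1])):
            o,r=ray(S,*q); n=P-o[:2]; t=(n@n)/(r[:2]@n); z.append(o[2]+t*r[2])
        out.append(z[1]-z[0])
    return c,out,W
if __name__=="__main__": print(rise(arm.get_image("side")))
E
python3 rise.py; python3 - <<'E'
from h import *
S=arm.get_image("side")
for p,q in(((273.4,190.6),(271.2,160.8)),((322.2,190.6),(322.3,160.5)),((298,175.6),(296.7,146.2))):
    z=[]
    for v in(p,q):
        o,r=ray(S,*v); n=np.array([558,74.5])-o[:2]; z.append(o[2]+r[2]*(n@n)/(r[:2]@n))
    print(z,z[1]-z[0])
T=arm.get_image("top"); cv2.imwrite("pics/c.png",cv2.resize(T["image"][120:230,290:400],None,fx=5,fy=5)[:,:,::-1])
E
```

```text
(0.8356010035613334, [np.float64(82.26810255036787), np.float64(90.04911237358567), np.float64(74.34809236240358), np.float64(81.34895221018667)], array([[   0.9250181 ,   -0.23345812,   68.84234   ],
       [   0.18059792,    1.0826772 , -100.152824  ]], dtype=float32))
[np.float64(168.06056011815178), np.float64(248.3253691141433)] 80.26480899599153
[np.float64(162.90176283799906), np.float64(244.63108077516438)] 81.72931793716532
[np.float64(207.0307549929804), np.float64(282.63766493799767)] 75.60690994501726
```

View pics/c.png

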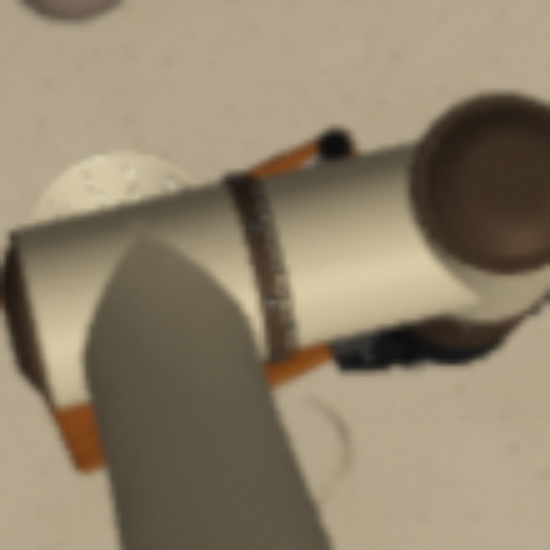

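```bash
python3 -m pendant '[[0,0,-0.002,0,0,0,0.005],[0,0,-0.001,0,0,0,0.005],[0,0,0,0,0,0,0.005],[0,0,0,0,0,0,0.005],[0,0,0,0,0,0,0.005],[0,0,0,0,0,0,0.005]]'
cat > sw.py <<'E'
from h import *
pin=np.array([581.3,-54.9]); yaw=np.radians(19.6)
st=arm.read_state(); M=R.from_quat(st["ee_rot"]).as_matrix(); p=st["position"]
d=p[:2]-pin; a=np.arctan2(d[1],d[0])%(2*np.pi); cl=yaw+1.5*np.pi
print("pos",p,"tz",M[:,2],"r",np.hypot(*d),"lever est",cl-a,"force",st["contact_force"],"tq",st["wrist_torque"],"joints",st["joints"])
u=d/np.hypot(*d); f=st["contact_force"]; print("F radial out",f[:2]@u,"F tang closing",f[:2]@[-u[1],u[0]],"yaw tool-x rel lever",np.degrees(np.arctan2(M[1,0],M[0,0])-a)%360)
c=M.T@np.r_[pin-p[:2],0]
for deg in(3,5):
    D=c-R.from_rotvec([0,0,-np.radians(deg)]).apply(c); print(deg,"deg row: shift",D[:2]/1000)
E
python3 sw.py
```

```text
clock: 5.8
position: [499.8, -93.1, 204.2]
ee_rot: [-0.12, 0.993, -0.0, 0.0]
contact_force: [3.9, 1.3, -6.4]
gripper_width: 14.6
grasp_force: 58.6
pos [499.78264306 -93.09735902 204.17216963] tz [ 1.23978528e-04 -1.00487311e-05 -9.99999992e-01] r 90.02287330898234 lever est 1.4746841284789762 force [ 3.89646414  1.34651623 -6.44103542] tq [ 0.33105611 -0.79504019  0.02917361] joints [ 1.35603442e-01  2.27740212e-01 -3.42623296e-01  3.17439148e-05
 -1.00031134e+00 -1.46659514e+00]
F radial out -4.0996561017728945 F tang closing 0.43400298615071486 yaw tool-x rel lever 348.63395206702046
3 deg row: shift [-0.00104947 -0.00459472]
5 deg row: shift [-0.00188211 -0.00762462]
```

```bash
python3 -m pendant '[[-0.001,-0.0046,0,0,0,-3,0.005],[-0.0019,-0.0076,0,0,0,-5,0.005],[-0.0019,-0.0076,0,0,0,-5,0.005],[-0.0019,-0.0076,0,0,0,-5,0.005],[-0.0019,-0.0076,0,0,0,-5,0.005],[-0.0019,-0.0076,0,0,0,-5,0.005],[-0.001,-0.0046,0,0,0,-3,0.005],[0,0,0,0,0,0,0.005],[0,0,0,0,0,0,0.005]]'
python3 sw.py
```

```text
clock: 6.7
position: [530.3, -129.8, 203.6]
ee_rot: [-0.38, 0.925, 0.0, -0.001]
contact_force: [1.9, -0.7, -6.8]
gripper_width: 14.4
grasp_force: 58.6
pos [ 530.28689894 -129.78294475  203.6460259 ] tz [-1.82693210e-03 -1.95906612e-04 -9.99998312e-01] r 90.60790193640936 lever est 0.940107198966504 force [ 1.87696686 -0.6695815  -6.8363636 ] tq [-0.28461397 -0.5296115  -0.1408763 ] joints [ 5.70830037e-02  2.91042299e-01 -2.55187965e-01  1.06795683e-04
 -1.02640120e+00 -8.48897748e-01]
F radial out -0.5033740389510184 F tang closing 1.9282008573906562 yaw tool-x rel lever 348.89975269501195
3 deg row: shift [-0.00103483 -0.00462942]
5 deg row: shift [-0.00185873 -0.00768287]
```

```bash
python3 -m pendant '[[-0.001,-0.0046,0,0,0,-3,0.005],[-0.0019,-0.0076,0,0,0,-5,0.005],[-0.0019,-0.0076,0,0,0,-5,0.005],[-0.0019,-0.0076,0,0,0,-5,0.005],[-0.0019,-0.0076,0,0,0,-5,0.005],[-0.0019,-0.0076,0,0,0,-5,0.005],[-0.0019,-0.0076,0,0,0,-5,0.005],[-0.0019,-0.0076,0,0,0,-5,0.005],[-0.001,-0.0046,0,0,0,-3,0.005],[0,0,0,0,0,0,0.005],[0,0,0,0,0,0,0.005]]'
python3 sw.py
```

```text
clock: 7.8
position: [591.8, -145.7, 204.2]
ee_rot: [-0.68, 0.733, -0.001, -0.001]
contact_force: [2.0, -5.6, -5.9]
gripper_width: 14.4
grasp_force: 58.7
pos [ 591.76057561 -145.66832117  204.2314067 ] tz [-0.00106811 -0.00259783 -0.99999606] r 91.36909636378651 lever est 0.22734592388056818 force [ 1.99548296 -5.62415879 -5.94961269] tq [-1.69030528 -0.62519326 -0.03701919] joints [ 0.02517198  0.39314234 -0.09974521  0.00291561 -1.0790437  -0.10212916]
F radial out 5.81563540714743 F tang closing 1.3384689695265042 yaw tool-x rel lever 349.0956676754597
3 deg row: shift [-0.00102756 -0.00467184]
5 deg row: shift [-0.00184785 -0.00775376]
```

```bash
python3 -m pendant '[[-0.001,-0.0046,0,0,0,-3,0.005],[-0.001,-0.0046,0,0,0,-3,0.005],[-0.001,-0.0046,0,0,0,-3,0.005],[-0.001,-0.0046,0,0,0,-3,0.005],[0,0,0,0,0,0,0.005],[0,0,0,0,0,0,0.005]]'
python3 sw.py
python3 -m pendant '[[-0.0007,-0.003,0,0,0,-2,0.005],[-0.0007,-0.003,0,0,0,-2,0.005],[0,0,0,0,0,0,0.005],[0,0,0,0,0,0,0.005],[0,0,0,0,0,0,0.005]]'
python3 sw.py
```

```text
clock: 8.4
position: [610.5, -141.7, 204.6]
ee_rot: [0.753, -0.658, 0.001, 0.001]
contact_force: [2.6, -6.4, -5.4]
gripper_width: 14.3
grasp_force: 58.8
pos [ 610.4766491  -141.70734703  204.64347305] tz [ 9.74435996e-05 -2.84793052e-03 -9.99995940e-01] r 91.57943192377506 lever est 0.01783880616459399 force [ 2.57939222 -6.36950018 -5.41157142] tq [-1.65824223 -0.72988404 -0.04784114] joints [ 0.03105481  0.42040689 -0.05517395  0.0032053  -1.09520861  0.10150105]
F radial out 6.859372475130163 F tang closing 0.41569949820070373 yaw tool-x rel lever 349.1010886743975
3 deg row: shift [-0.00102947 -0.00468269]
5 deg row: shift [-0.00185136 -0.00777178]
clock: 8.9
position: [613.1, -140.9, 204.5]
ee_rot: [0.774, -0.633, -0.001, 0.004]
contact_force: [-4.3, -8.6, -3.1]
gripper_width: 14.4
grasp_force: 59.4
pos [ 613.06227234 -140.87886633  204.50927878] tz [-0.00697765 -0.00386085 -0.9999682 ] r 91.65810056832343 lever est -0.01178471617113086 force [-4.2914862  -8.59192641 -3.10407759] tq [-2.52922844  0.92230747 -0.59738404] joints [ 0.03264184  0.42736891 -0.04460752  0.00406216 -1.10592325  0.16613006]
F radial out 6.5724331549872925 F tang closing -7.002940508938253 yaw tool-x rel lever 351.2191789281815
3 deg row: shift [-0.0008565 -0.0047216]
5 deg row: shift [-0.0015643  -0.00784163]
```

```bash
python3 -m pendant '[[-0.0005,-0.002,0,0,0,0,0.005],[0,0,0,0,0,0,0.005],[0,0,0,0,0,0,0.005],[0,0,0,0,0,0,0.005]]'
python3 sw.py
python3 - <<'E'
from h import *
S=arm.get_image("side");T=arm.get_image("top")
f=lambda a:cv2.resize(a,None,fx=4,fy=4,interpolation=cv2.INTER_CUBIC)
cv2.imwrite("pics/d.png",np.hstack([f(S["image"][90:215,240:340]),f(T["image"][110:235,300:400])])[:,:,::-1])
E
```

```text
clock: 9.3
position: [613.3, -140.8, 204.5]
ee_rot: [0.774, -0.633, -0.003, 0.005]
contact_force: [-8.9, -10.6, -1.4]
gripper_width: 14.8
grasp_force: 59.9
pos [ 613.32512671 -140.75453767  204.45783939] tz [-0.01075778 -0.00465362 -0.9999313 ] r 91.63302013514541 lever est -0.01494571328484895 force [ -8.91096825 -10.60660222  -1.43408433] tq [-3.07926226  1.78640772 -0.54269315] joints [ 0.03313548  0.42939161 -0.04176373  0.00479347 -1.11055192  0.16473685]
F radial out 6.823414112290209 F tang closing -12.055968886398082 yaw tool-x rel lever 351.00505033714444
3 deg row: shift [-0.00087391 -0.00471707]
5 deg row: shift [-0.00159318 -0.00783358]
```

View pics/d.png

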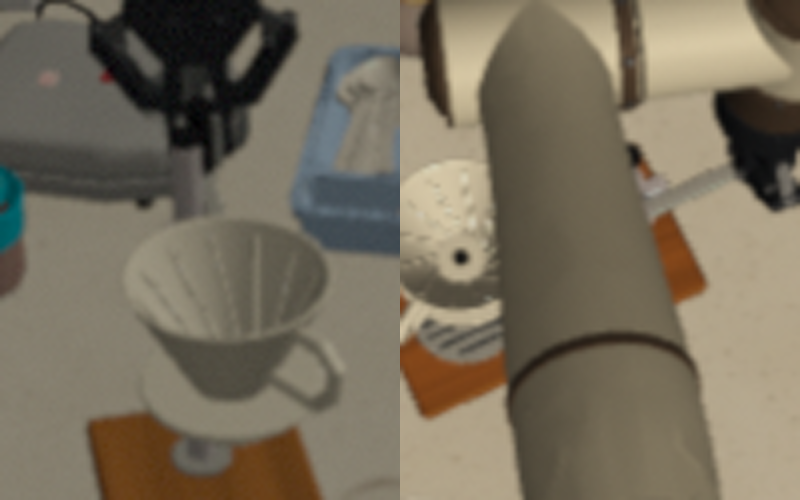

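The side view shows the dripper level in its ring, with the rim's back edge at row 144.8. That is about 3.7 mm above the earlier reading, so the rise is about 85 mm. The top view shows the lever pointing to the stand's -y, and the last 2 mm push moved the knob only 0.3 mm, so it is on its stop.

```bash
python3 -c "
from bench import arm
print(arm.job_done())"
```

```text
the job is handed in; nothing more can be done
None
```

I've handed the job in, with no verdict returned: the ring arm is up about 85 mm, its collar at the upper groove by my measurement (the dripper hid it from view), the lever is shut against its stop, the knob is still gripped, and the dripper is level in its ring.

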